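# Refit the guard rail of a small drawer chest

## Robot

A 6-joint arm with a two-finger parallel gripper is mounted at the origin on the work surface. World frame = base frame: x ahead of the robot, y to its left, z up, the work surface at z = 0. Lengths are in m, angles in rad, forces in N, time in s.
With the tool pointing down it reaches from about 0.325 to 0.875 m from the base axis. Payload 4.4 kg.
Tool frame: the origin (TCP) lies at the very end of the fingers, on their centre line; the grasp point (between the pads) lies manip.grip_depth behind it (manip.grip_depth is the distance from the TCP to the grasp point, in m); z points along the fingers, x is the direction in which the jaws open and shut, and the axes are right-handed (so a half turn about z gives the same grasp; the last joint's range is limited). The gripper opens to 85 mm and grips with 20 to 120 N. Pads are 22 mm wide; open, the fingers measure 114 mm over their backs; the gripper's body (76 mm by 85 mm) begins 54 mm behind the grasp point. The pads swing forward as they close: fully open they stand 13 mm farther back than shut.
Start: joints at [1.103, 0.207, 1.542, -0, 1.393, -0.15], TCP at [0.179, 0.546, 0.231] pointing down, gripper open.
Joint ranges: [-2.73, 2.73], [-0.86, 2.22], [0.23, 2.46], [-1.11, 4.25], [0.08, 2.63], [-2.82, 2.82]. Speed limits (rad/s): [2.79, 2.79, 3.14, 3.14, 3.14, 3.14].

## Interface

Orientations are given as a 3x3 rotation matrix whose columns are the frame's x, y, z axes.
In Python, from bench import manip gives the robot as it stands. The module is installed in compiled form; this text tells all that it offers.
- The arm moves only by the shell command python3 -m handwheel 'ROWS' [FORCE]. ROWS is text: rows parted by semicolons, each of 7 numbers parted by spaces: the turn, a rotation vector about the world's x, y, z in degrees, then the shift along the world's x, y, z in m, then the finger opening in m, from 0 to 0.0854. In form: rx ry rz x y z fingers; .... A call has 1 to 5 rows; each row shifts and turns the commanded pose from where the row before left it; what a row does not reach is not made up. A row lasts 1/8 s, in which the tool goes at most 62.5 mm and 10.7 degrees, less where a joint would pass 70% of its speed; a pose out of reach is approached as far as the arm can. A call is refused whole if a number of a shift passes 0.0625 or a number of a turn 10.7, either way. A call with a gripper value outside its range is refused whole. The fingers move at their own pace and stop on an object; FORCE is the grip in N (left out, the last holds). Time passes only in rows, so rows that do not move let the fingers close. It gives the time, the measured TCP pose, the force and the opening at its end, in the units of the state.
- manip.read_state(): the state, without advancing time (a new reading comes with each control period).
- manip.read_camera(name): name is "side" or "top" or "wrist"; returns (picture, depth): 480x640x3 uint8, red, green, blue; 480x640 float32, m along the optical axis (not along the pixel's ray), 0 where there is no reading.
- manip.calibration(name): a dict with "fx", "fy", "cx", "cy" (pixels), "position" and "rotation" of the camera in the world. Camera axes: x right, y down, z forward; pixel columns grow to the right and rows downward; lengths in m; the calibration is good to about 2 mm. A picture is of the moment at which its call begins: read the wrist's pose just before it. calibration takes no time and is no camera call; for the wrist camera it gives the pose at the moment of the call.
- manip.sign_off(): hands the job in, once; it reports no verdict.
Trained networks look in the newest picture that a camera, given by its name, has taken for a name from the list of things; names that differ only in an ending like _2 or _b are one class to them, and where a whole thing is asked for, a point or a joint stands for the part that bears it (a point fixed in the world has none). Each returns a list of dicts, best first, with "confidence" (0 to 1); they miss things now and then, are a little off and sometimes report something else, mostly with a low value. They report only what shows in the picture. A call takes as long as a camera call.
- manip.outline_of(thing, camera): "region" (480x640 bool, what is visible of it) and "bbox" ([left, top, right, bottom] in pixels, round what is visible of it).
The state is a dict: "time": time; "joint_pos": joint angles; "qvel": joint speeds; "joint_torque": joint torques, N m; "position": TCP position; "ee_rot": TCP orientation; "contact_force": force on the tool from outside, world axes, zero at the start; "wrist_torque": the same for the moment, N m; "finger_gap": opening from 0.0 (shut) to 1.0 (fully open).
Only numpy, scipy, OpenCV 4.12 (cv2) and the standard library are available. Lean on these libraries where they do the work, as an engineer would, in place of code of your own. Each camera call takes 0.05 s, during which the arm holds its last target.

## Task

Pull the drawer of the small white desktop chest out to its stop, take the black steel rod from it, and thread the rod endways through one black eye and then the other on the chest's top, without forcing it, until it sticks out about equally at both sides. Finish while still holding the rod there in the gripper, at rest and not leaning hard on the eyes, so that I can do up the screws in the eyes; do not let go of it. Leave the drawer fully out, and do not disturb the jar and the toothpick dispenser on the chest or the red cup and the clipper guard beside it.

Things in the scene. Friction and masses are not known exactly. Their poses are not given: they have to be found in the camera images.
- organiser: White-painted pine desktop chest with one drawer, standing fast on the chest-of-drawers top: 190 mm deep (its x), 280 mm wide (its y), 100 mm high. Origin: centre of its underside; its x points away from the robot into the chest, y to the left along the rail, z up. The drawer front is its -x face, 95 mm from the origin.
- drawer (a joint): Travel of the drawer, m: 0 shut, 0.130 at its stop; it slides along the chest's -x, towards the robot, with about 2 N of friction, and stays where it is left. Inside, the drawer is 145 mm by 238 mm; its floor is 22 mm, its side walls' tops 52 mm and the top of its front 88 mm above the work surface; open, the front 124 mm of the inside lie free of the chest's top.
- drawer_handle (a point): Middle of the drawer's black bar handle: a level round bar 11 mm thick and 120 mm long along the chest's y, its axis 35 mm in front of the drawer front, 28 mm below the chest's top and 72 mm above the work surface.
- rod: Round black steel rod, 10 mm thick, 210 mm long, 45 to 90 g, its last 8 mm at each end tapering to 6 mm; origin at its middle, its y along its length. It starts in the shut drawer, level and parallel to the rail, lying in two notched rests (see rod_rests); beyond the rests nothing stands beside or under its ends.
- rod_rests (a point): Midway between the drawer's two wooden rests, on the axis of the rod as it lies there: 47 mm above the work surface, 25 mm above the drawer's floor, 64 mm behind the back of the drawer front. The rests stand 45 mm left and right of it, each 10 mm wide along y, 60 mm along x, 28 mm high, with a notch 12 mm wide and 8 mm deep, open upwards. It moves with the drawer.
- rod_end_a (a point): End of the rod at its +y, 105 mm from its middle (either end may lead).
- rod_end_b (a point): End of the rod at its -y, 105 mm from its middle.
- rail_mid (a point): Point on the common axis of the two eyes, midway between them: on the chest, 55 mm to the robot's side of its centre, 35 mm above its top and 135 mm above the work surface; axes as the chest's, y along the eyes' axis. The rod's middle belongs here; the rod then stands out 43 mm beyond each eye.
- eye_left (a point): Centre of the bore of the left (+y) eye, 55 mm from rail_mid: a black steel ring on a thin post, outside 26 mm, bore 14 mm, 14 mm long along y, a small bright screw on its top.
- eye_right (a point): Centre of the bore of the right (-y) eye, 55 mm from rail_mid, the same as the left.
- jar: Amber glass jar with black cap on the chest's top, 56 mm wide, 72 mm high, about 95 mm behind the rail's line; origin at the centre of its underside. Not to be disturbed.
- dispenser: Clear and green push-down toothpick dispenser on the chest's top, 44 mm wide, 82 mm high, about 95 mm behind the rail's line; origin at the centre of its underside. Not to be disturbed.
- cup: Red plastic cup standing upright beside the chest, 76 mm wide at the rim, 90 mm high; origin at the centre of its underside. Not to be disturbed.
- guard: Steel hair clipper guard lying flat beside the chest, 50 mm by 45 mm, 24 mm high; origin near the centre of its underside. Not to be disturbed.

How it is judged:
By the outcome, as a careful person would: the job done as asked, in the order asked, and still so for the second after the job is handed in, while the arm keeps its last pose, push and grip.
It also fails if it takes over 67 s, if anything falls off the work surface, if the arm or the gripper's body presses on something with over 40 N, if the wrist force passes 120 N, or if a joint passes its speed limit or range.

## Working session

There is one attempt and no reset: what is moved stays moved. The work goes in short steps, Python scripts to look and compute and a shell command to move; the robot and the scene stay as the last step left them, time stands still between calls to the robot, and variables do not carry over. Pictures are saved under pics/ and viewed, and the job is handed in when it is done.

```bash
mkdir -p pics; ls
python3 - <<'E'
from bench import manip
import cv2, numpy as np
s=manip.read_state()
for k,v in s.items(): print(k,np.round(v,4).tolist())
print(manip.grip_depth)
for n in ["side","top","wrist"]:
    p,d=manip.read_camera(n); cv2.imwrite(f"pics/{n}0.png",p[:,:,::-1]); np.save(f"pics/{n}0.npy",d)
    c=manip.calibration(n); print(n,{k:np.round(v,4).tolist() for k,v in c.items()})
E
```

```text
pics
time 0.0
joint_pos [1.1035, 0.2074, 1.543, 0.0, 1.3935, -0.1505]
qvel [-0.0002, -0.001, 0.001, 0.0019, 0.0011, -0.0019]
joint_torque [-0.0, -38.3058, -29.1587, -0.0003, 0.0107, 0.0]
position [0.1788, 0.5457, 0.2301]
ee_rot [[0.3115, 0.9502, -0.0011], [0.9502, -0.3115, -0.002], [-0.0023, -0.0004, -1.0]]
contact_force [-0.0122, -0.1972, 0.2366]
wrist_torque [-0.0257, 0.0025, -0.0833]
finger_gap 0.9974
0.0187
side {'fx': 449.7663, 'fy': 449.7663, 'cx': 320.2599, 'cy': 234.6864, 'position': [0.1127, -0.728, 0.6089], 'rotation': [[0.8267, -0.2541, 0.502], [-0.5624, -0.4023, 0.7224], [0.0184, -0.8795, -0.4755]]}
top {'fx': 494.6526, 'fy': 494.6526, 'cx': 323.0412, 'cy': 240.7235, 'position': [0.4478, -0.0113, 1.0509], 'rotation': [[0.0159, -0.9806, 0.1953], [-0.9997, -0.0118, 0.0219], [-0.0192, -0.1956, -0.9805]]}
wrist {'fx': 402.1676, 'fy': 402.1676, 'cx': 313.7255, 'cy': 239.7405, 'position': [0.1008, 0.5728, 0.3734], 'rotation': [[0.312, 0.8999, 0.3046], [0.9501, -0.2948, -0.1021], [-0.0021, 0.3213, -0.947]]}
```

View pics/side0.png

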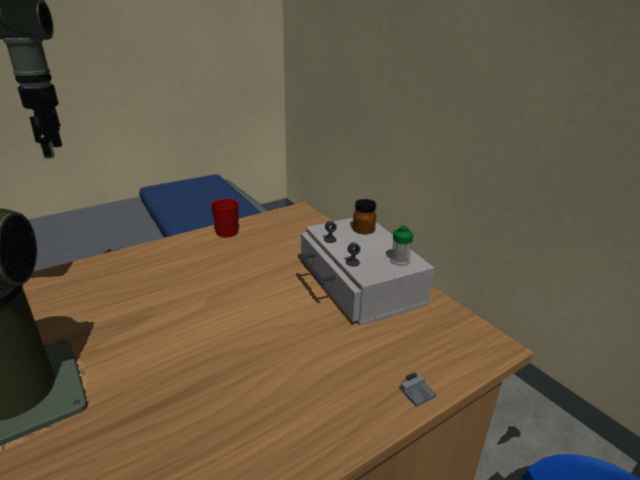

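View pics/top0.png

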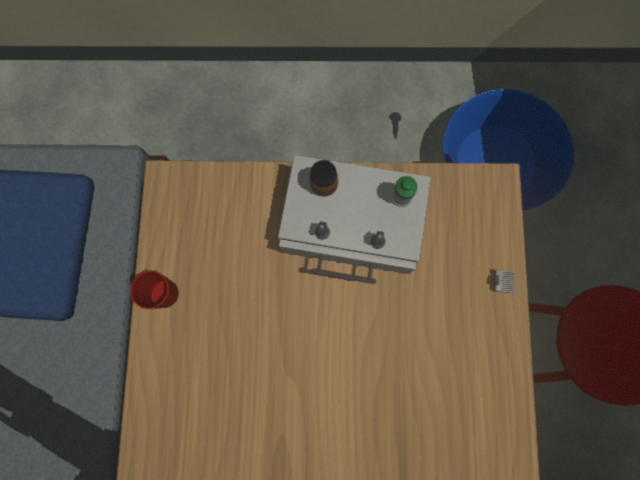

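The pictures show the chest at top-view (285-430, 157-270), turned slightly clockwise. The eyes are at about (322,230) and (378,240), the handle is along (305,265)-(375,277), the cup is at left (152,290) and the guard at right (503,281).

```bash
cat > h.py <<'E'
from bench import manip
import cv2, numpy as np
def cloud(n,d,c=None):
    c=c or manip.calibration(n)
    v,u=np.mgrid[:480,:640]
    P=np.stack([(u-c['cx'])/c['fx']*d,(v-c['cy'])/c['fy']*d,d],-1)
    W=P@np.array(c['rotation']).T+np.array(c['position'])
    W[d<=0]=np.nan
    return W
E
python3 - <<'E'
from h import *
for n in ["top","side"]:
    d=np.load(f"pics/{n}0.npy"); W=cloud(n,d)
    reg=(W[...,0]>0.4)&(W[...,0]<0.85)&(abs(W[...,1])<0.3)
    t=reg&(W[...,2]>0.09)&(W[...,2]<0.108)
    k=cv2.morphologyEx(t.astype(np.uint8),cv2.MORPH_OPEN,np.ones((3,3)))>0
    pts=W[k]; print(n,len(pts),'z med',np.median(pts[:,2]))
    r=cv2.minAreaRect(pts[:,:2].astype(np.float32)); print(r, cv2.boxPoints(r).round(4).tolist())
    e=W[reg&(W[...,2]>0.14)]
    # clusters
    m=(reg&(W[...,2]>0.12)).astype(np.uint8)
    nn,lab,st,ce=cv2.connectedComponentsWithStats(m)
    for i in range(1,nn):
        q=W[lab==i]; 
        if len(q)>15: print(i,len(q),ce[i].round(1),'mean',q.mean(0).round(4),'min',q.min(0).round(4),'max',q.max(0).round(4))
    # table
    tb=W[(abs(W[...,2])<0.015)&reg]; print('table z',np.median(tb[:,2]))
    for th in ["organiser","eye_left","drawer_handle","cup","guard","jar","dispenser"]:
        manip.read_camera(n) if th=="organiser" else 0
        for o in manip.outline_of(th,n)[:3]:
            R=o['region']; q=W[R]; q=q[~np.isnan(q[:,0])]
            if len(q): print(th,round(o['confidence'],2),o['bbox'],np.median(q,0).round(4),q.mean(0).round(4),q[:,2].max().round(4))
E
```

```text
top 10346 z med 0.09846867889319999
((0.7089828848838806, -0.05270133912563324), (0.2804880142211914, 0.17720407247543335), 80.74557495117188) [[0.5989999771118164, -0.1768999993801117], [0.7738999724388123, -0.2054000049829483], [0.8190000057220459, 0.07150000333786011], [0.64410001039505, 0.10000000149011612]]
1 790 [323.8 176.6] mean [0.7481 0.0091 0.1609] min [ 0.7264 -0.018   0.12  ] max [0.7785 0.0368 0.1749]
2 503 [405.2 188.7] mean [ 0.7249 -0.1427  0.1642] min [ 0.7086 -0.165   0.1203] max [ 0.7497 -0.1239  0.1839]
3 105 [322.  227.7] mean [0.6536 0.0113 0.1428] min [0.6427 0.0039 0.1221] max [0.6685 0.0189 0.1526]
4 107 [379.4 237.4] mean [ 0.6364 -0.0963  0.1426] min [ 0.6253 -0.1052  0.1259] max [ 0.6499 -0.0885  0.1525]
table z -0.0016239007226293012
organiser 0.82 [279.6, 158.6, 431.7, 283.9] [ 0.6794 -0.0527  0.098 ] [ 0.6834 -0.0502  0.093 ] 0.1731
eye_left 0.7 [276.6, 155.3, 431.0, 282.4] [ 0.679  -0.0526  0.098 ] [ 0.6829 -0.0498  0.0926] 0.1731
drawer_handle 0.75 [282.7, 241.0, 415.5, 285.1] [ 0.6067 -0.0361  0.0789] [ 0.6048 -0.0362  0.0724] 0.0916
cup 0.77 [131.3
[... 1639 characters left out ...]
] 0.0932
drawer_handle 0.68 [300.3, 233.3, 362.8, 320.6] [ 0.6009 -0.0687  0.0704] [ 0.6038 -0.0582  0.0624] 0.0945
cup 0.67 [211.3, 198.7, 238.4, 241.3] [0.5325 0.3251 0.0646] [0.5341 0.3362 0.0579] 0.0914
guard 0.96 [403.3, 370.2, 436.8, 404.4] [ 0.5706 -0.3683  0.0089] [ 0.5709 -0.37    0.011 ] 0.0262
guard 0.7 [210.8, 197.6, 239.6, 240.3] [0.532  0.3261 0.0628] [0.5338 0.3373 0.0556] 0.0932
jar 0.69 [298.8, 233.7, 362.8, 323.6] [ 0.601  -0.0706  0.0697] [ 0.6042 -0.0588  0.0617] 0.0945
jar 0.58 [351.9, 200.4, 382.0, 234.8] [ 0.7404 -0.0055  0.144 ] [7.453e-01 7.000e-04 1.419e-01] 0.1752
dispenser 0.73 [390.1, 222.4, 415.4, 265.4] [ 0.7182 -0.1547  0.1446] [ 0.7328 -0.1419  0.1347] 0.1846
```

```bash
python3 -m handwheel '0 0 -10.1 0.0393 -0.0577 0 0.03;0 0 -10.1 0.0393 -0.0577 0 0.03;0 0 -10.1 0.0393 -0.0577 0 0.03;0 0 -10.1 0.0393 -0.0577 0 0.03;0 0 -10.1 0.0393 -0.0577 0 0.03'; python3 -m handwheel '0 0 -10.1 0.0393 -0.0577 0 0.03;0 0 -10.1 0.0393 -0.0577 0 0.03;0 0 -10.1 0.0393 -0.0577 0 0.03;0 0 0 0.0393 -0.0577 0 0.03;0 0 0 0.0393 -0.0577 0 0.03'
```

```text
time: 1.58
position: [0.356, 0.2865, 0.2317]
ee_rot: [[0.933, 0.359, 0.001], [0.359, -0.933, 0.001], [0.001, -0.0, -1.0]]
contact_force: [1.0, 0.0, 0.2]
finger_gap: 0.351
time: 2.2
position: [0.532, 0.0279, 0.2316]
ee_rot: [[0.988, -0.156, 0.001], [-0.156, -0.988, 0.0], [0.001, -0.0, -1.0]]
contact_force: [1.2, 1.2, -0.1]
finger_gap: 0.349
```

```bash
python3 -m handwheel '0 0 0 0 0 0 0.03;0 0 0 0 0 0 0.03'
python3 - <<'E'
from h import *
n="wrist"; c=manip.calibration(n); p,d=manip.read_camera(n); W=cloud(n,d,c)
cv2.imwrite("pics/w1.png",p[:,:,::-1]); np.savez("pics/w1",d=d,W=W)
s=manip.read_state(); print(np.round(s['position'],4), np.degrees(np.arctan2(s['ee_rot'][1][0],s['ee_rot'][0][0])))
E
```

```text
time: 2.45
position: [0.5307, 0.0298, 0.231]
ee_rot: [[0.988, -0.156, -0.001], [-0.156, -0.988, 0.001], [-0.001, -0.0, -1.0]]
contact_force: [-1.0, 0.8, 0.4]
finger_gap: 0.351
[0.5303 0.0306 0.231 ] -8.921891416837516
```

View pics/w1.png

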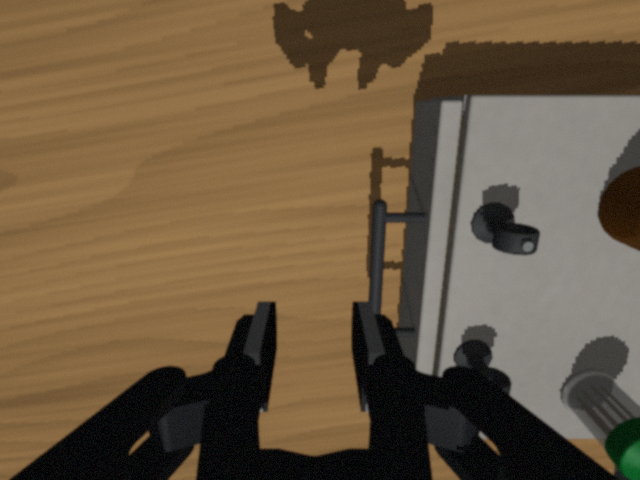

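The wrist view shows the handle bar from (380,205) down to (375,310), the left eye at (515,238) and the drawer front top edge at x≈450. I'll measure these.

Run:
```python
from h import *
W=np.load("pics/w1.npz")['W']
def rg(u0,u1,v0,v1,z0,z1):
    q=W[v0:v1,u0:u1].reshape(-1,3); return q[(q[:,2]>z0)&(q[:,2]<z1)]
q=rg(365,395,195,300,0.06,0.085); print('handle',len(q),np.median(q,0).round(4),q.max(0).round(4),q.min(0).round(4))
l=cv2.fitLine(q[:,:2].astype(np.float32),cv2.DIST_HUBER,0,.01,.01).ravel();print(l,np.degrees(np.arctan2(-l[0],l[1])))
q=rg(495,545,215,265,0.125,0.16); print('eyeL',len(q),q.mean(0).round(4),q.max(0).round(4),q.min(0).round(4))
q=rg(420,640,95,440,0.09,0.105); print('top z',np.median(q[:,2]))
r=cv2.minAreaRect(q[:,:2].astype(np.float32));print(r,cv2.boxPoints(r).round(4).tolist())
q=rg(435,460,110,370,0.07,0.095); print('front',len(q),np.median(q,0).round(4))
l=cv2.fitLine(q[:,:2].astype(np.float32),cv2.DIST_HUBER,0,.01,.01).ravel();print(l,np.degrees(np.arctan2(-l[0],l[1])))
q=rg(0,300,50,250,-.02,.02);print('table',np.median(q[:,2]))
```

```text
handle 1471 [5.764e-01 1.000e-04 7.670e-02] [0.5926 0.0366 0.0797] [ 0.5643 -0.0482  0.0696]
[ 1.6685864e-01  9.8598081e-01  5.7689500e-01 -1.0162359e-05] -9.605224
eyeL 1264 [0.653  0.0166 0.1424] [0.6677 0.0234 0.153 ] [0.6418 0.0067 0.1253]
top z 0.10039726992790193
((0.6840311288833618, -0.04847913980484009), (0.16035225987434387, 0.30594468116760254), 5.198618412017822) [[0.5903000235557556, 0.0966000035405159], [0.6179999709129333, -0.20810000598430634], [0.7777000069618225, -0.19359999895095825], [0.75, 0.11110000312328339]]
front 3633 [0.6265 0.0405 0.0879]
[0.10425147 0.99455094 0.62658066 0.03087052] -5.984042
table 0.0003126803765546027
```

```bash
python3 -m handwheel '0 0 -0.2 0.0209 -0.031 0 0.03;0 0 0 0.0209 -0.031 -0.02 0.03;0 0 0 0 0 -0.04 0.03;0 0 0 0 0 0 0.03;0 0 0 0 0 0 0.03'
```

```text
time: 3.12
position: [0.5729, -0.0309, 0.1725]
ee_rot: [[0.988, -0.157, 0.001], [-0.157, -0.988, -0.0], [0.001, -0.0, -1.0]]
contact_force: [-0.4, -0.8, 0.2]
finger_gap: 0.349
```

```bash
python3 -m handwheel '0 0 0 -0.0005 0 -0.05 0.03;0 0 0 0 0 -0.05 0.03;0 0 0 0 0 -0.0185 0.03;0 0 0 0 0 0 0.03;0 0 0 0 0 0 0.0' 40; python3 -m handwheel '0 0 0 0 0 0 0;0 0 0 0 0 0 0;0 0 0 0 0 0 0'
```

```text
time: 3.75
position: [0.5736, -0.0322, 0.0554]
ee_rot: [[0.987, -0.159, 0.002], [-0.159, -0.987, -0.0], [0.002, 0.0, -1.0]]
contact_force: [-19.0, 2.1, 6.6]
finger_gap: 0.15
time: 4.12
position: [0.5721, -0.032, 0.0553]
ee_rot: [[0.987, -0.159, -0.0], [-0.159, -0.987, 0.0], [-0.0, 0.0, -1.0]]
contact_force: [-5.3, 0.8, 3.5]
finger_gap: 0.111
```

```bash
python3 -m handwheel '0 0 0 -0.012 0.0019 0 0;0 0 0 -0.024 0.0038 0 0;0 0 0 -0.025 0.004 0 0;0 0 0 -0.025 0.004 0 0;0 0 0 -0.02 0.0032 0 0'; python3 -m handwheel '0 0 0 -0.012 0.0019 0 0;0 0 0 -0.008 0.0013 0 0;0 0 0 -0.0045 0.0007 0 0;0 0 0 0 0 0 0'
```

```text
time: 4.75
position: [0.4681, -0.0155, 0.0553]
ee_rot: [[0.987, -0.159, 0.007], [-0.159, -0.987, -0.001], [0.007, 0.0, -1.0]]
contact_force: [1.3, 0.1, 1.8]
finger_gap: 0.111
time: 5.25
position: [0.4437, -0.0117, 0.0552]
ee_rot: [[0.987, -0.159, 0.005], [-0.159, -0.987, -0.001], [0.005, 0.0, -1.0]]
contact_force: [-1.5, 1.7, 9.9]
finger_gap: 0.113
```

```bash
python3 -m handwheel '0 0 0 -0.003 0.0005 0 0;0 0 0 -0.003 0.0005 0 0;0 0 0 0 0 0 0'
```

```text
time: 5.62
position: [0.4438, -0.0117, 0.0554]
ee_rot: [[0.987, -0.16, 0.019], [-0.16, -0.987, -0.003], [0.019, -0.0, -1.0]]
contact_force: [16.1, 2.0, -9.6]
finger_gap: 0.106
```

```bash
python3 -m handwheel '0 0 0 0.006 -0.001 0 0;0 0 0 0 0 0 0.03;0 0 0 0 0 0 0.03;0 0 0 0 0 0.05 0.03;0 0 0 0 0 0.05 0.03'; python3 -m handwheel '0 0 0 0 0 0.05 0.03;0 0 0 0.02 0.02 0.03 0.03;0 0 0 0.02 0.02 0.0 0.03;0 0 0 0 0 0 0.04;0 0 0 0 0 0 0.04'
python3 - <<'E'
from h import *
for n in ["wrist","top"]:
    c=manip.calibration(n); p,d=manip.read_camera(n); W=cloud(n,d,c)
    cv2.imwrite(f"pics/{n}2.png",p[:,:,::-1]); np.savez(f"pics/{n}2",d=d,W=W,R=c['rotation'],t=c['position'])
s=manip.read_state(); print(np.round(s['position'],4))
E
```

```text
time: 6.25
position: [0.44, -0.0111, 0.1526]
ee_rot: [[0.987, -0.159, -0.004], [-0.159, -0.987, 0.001], [-0.004, -0.0, -1.0]]
contact_force: [0.8, -0.3, 0.7]
finger_gap: 0.351
time: 6.88
position: [0.4803, 0.0284, 0.2316]
ee_rot: [[0.987, -0.159, -0.003], [-0.159, -0.987, -0.0], [-0.003, 0.001, -1.0]]
contact_force: [0.1, 0.8, 0.5]
finger_gap: 0.469
[0.4805 0.0282 0.2318]
```

View pics/wrist2.png

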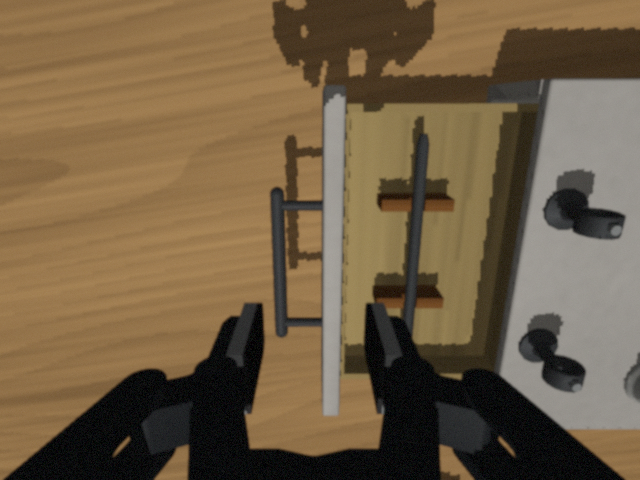

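View pics/top2.png

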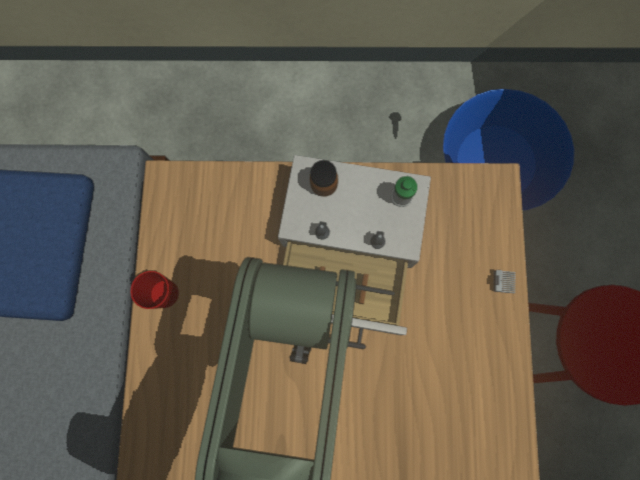

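The drawer is fully open. The rod runs from its left end at (422,135) down to about (407,330) in the wrist view, across rests at (415,203) and (408,297). Both eyes are visible at (598,223) and (563,373).

Run:
```python
from h import *
W=np.load("pics/wrist2.npz")['W']
def rg(u0,u1,v0,v1,z0,z1):
    q=W[v0:v1,u0:u1].reshape(-1,3); return q[(q[:,2]>z0)&(q[:,2]<z1)]
q=rg(405,432,125,190,0.044,0.056);q=np.vstack([q,rg(400,425,215,285,0.044,.056)])
x=np.array([.987,-.159]);y=np.array([.159,.987])
print('rod',len(q),np.median(q,0).round(4))
l=cv2.fitLine(q[:,:2].astype(np.float32),cv2.DIST_HUBER,0,.01,.01).ravel();print(l,np.degrees(np.arctan2(-l[0],l[1])))
print('chest x',np.median(q[:,:2]@x),'y range',(q[:,:2]@y).min(),(q[:,:2]@y).max(), 'zmax',np.percentile(q[:,2],97))
rm=np.array([.6455,-.043]); print('railmid',rm@x,rm@y)
for nm,b in dict(L=(572,626,200,242),R=(540,588,355,395)).items():
    q=rg(*b,0.127,0.16); print('eye',nm,len(q),q.mean(0).round(4),'x',(q[:,:2]@x).min().round(4),(q[:,:2]@x).max().round(4),'y',(q[:,:2]@y).min().round(4),(q[:,:2]@y).max().round(4),'z',q[:,2].max())
```

```text
rod 1511 [0.5643 0.0065 0.0512]
[0.1620589  0.98678106 0.56540865 0.02351196] -9.326422
chest x 0.5544695878013705 y range 0.03560587545711443 0.1655523729853074 zmax 0.05310629226259639
railmid 0.6439455 0.06019349999999999
eye L 1400 [0.6513 0.0165 0.1421] x 0.6308 0.6559 y 0.1112 0.1257 z 0.15315215975221166
eye R 1276 [ 0.6357 -0.0913  0.1402] x 0.6314 0.6575 y 0.0005 0.0165 z 0.15260283586413115
```

```bash
python3 -m handwheel '0 0 0 0.045 0.0136 0 0.04;0 0 0 0.045 0.0136 0 0.04;0 0 0 0 0 -0.05 0.04;0 0 0 0 0 -0.05 0.04;0 0 0 0 0 0 0.04'; python3 -m handwheel '0 0 0 0 0 0 0.04'
```

```text
time: 7.6
position: [0.5667, 0.0554, 0.1275]
ee_rot: [[0.987, -0.16, -0.013], [-0.16, -0.987, 0.001], [-0.013, 0.002, -1.0]]
contact_force: [-1.5, -1.2, -0.5]
finger_gap: 0.467
time: 7.72
position: [0.5726, 0.0553, 0.1343]
ee_rot: [[0.987, -0.16, 0.002], [-0.16, -0.987, -0.0], [0.002, -0.0, -1.0]]
contact_force: [-0.3, 0.5, -0.3]
finger_gap: 0.472
```

```bash
python3 -m handwheel '0 0 0 0 0 -0.04 0.04;0 0 0 0 0 -0.03 0.04;0 0 0 0 0 -0.02 0.04;0 0 0 0 0 0 0.04;0 0 0 0 0 0 0.04'
```

```text
time: 8.35
position: [0.5742, 0.0556, 0.0456]
ee_rot: [[0.987, -0.159, 0.005], [-0.159, -0.987, -0.0], [0.005, -0.001, -1.0]]
contact_force: [-0.2, -0.1, -0.1]
finger_gap: 0.47
```

```bash
python3 -m handwheel '0 0 0 -0.0015 0 -0.012 0.04;0 0 0 0 0 0 0.04;0 0 0 0 0 0 0.04'
python3 - <<'E'
from h import *
for n in ["wrist","side"]:
    c=manip.calibration(n); p,d=manip.read_camera(n); W=cloud(n,d,c)
    cv2.imwrite(f"pics/{n}3.png",p[:,:,::-1]); np.savez(f"pics/{n}3",d=d,W=W)
s=manip.read_state(); print(np.round(s['position'],4))
E
```

```text
time: 8.72
position: [0.5702, 0.0559, 0.0308]
ee_rot: [[0.987, -0.159, -0.0], [-0.159, -0.987, 0.0], [-0.0, 0.0, -1.0]]
contact_force: [-0.3, -0.1, -0.5]
finger_gap: 0.47
[0.5704 0.0558 0.0309]
```

View pics/wrist3.png

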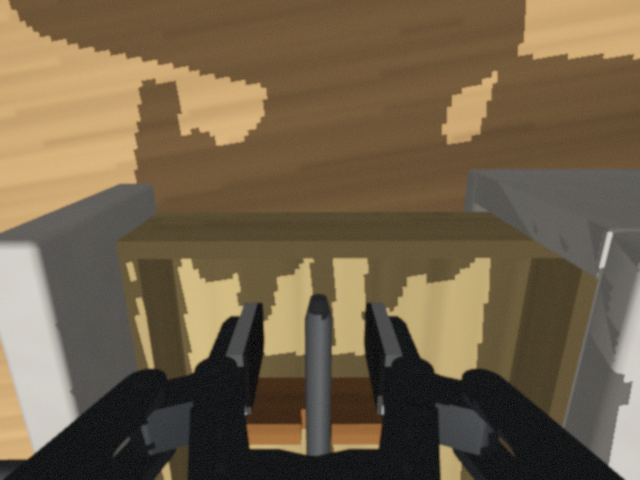

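View pics/side3.png

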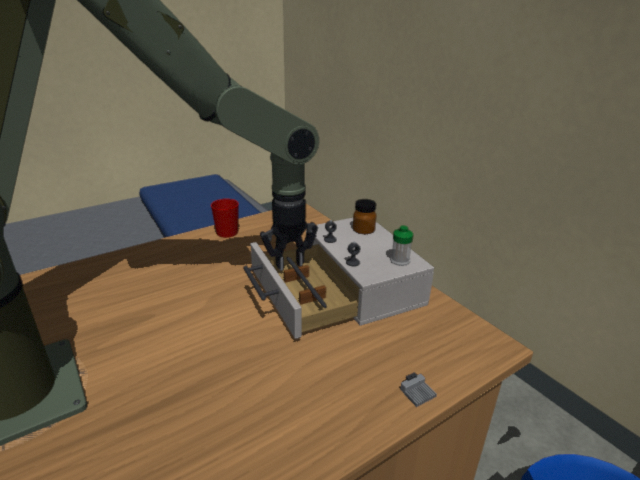

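The rod's end shows at (318,300), between the finger pads at columns 262 and 367, so it is nearly centred. I'll close now.

```bash
python3 -m handwheel '0 0 0 0.0007 0 -0.0022 0.04;0 0 0 0 0 0 0.04;0 0 0 0 0 0 0;0 0 0 0 0 0 0;0 0 0 0 0 0 0' 90; python3 -m handwheel '0 0 0 0 0 0 0;0 0 0 0 0 0 0'
```

```text
time: 9.45
position: [0.5711, 0.0558, 0.0287]
ee_rot: [[0.987, -0.159, 0.0], [-0.159, -0.987, -0.0], [0.0, 0.0, -1.0]]
contact_force: [-0.2, 0.7, -0.1]
finger_gap: 0.085
time: 9.7
position: [0.5711, 0.0558, 0.0287]
ee_rot: [[0.987, -0.159, 0.0], [-0.159, -0.987, -0.0], [0.0, -0.0, -1.0]]
contact_force: [-0.6, -0.1, 1.5]
finger_gap: 0.085
```

```bash
python3 -m handwheel '0 0 0 0 0 0.005 0;0 0 0 0 0 0.015 0;0 0 0 0 0 0.025 0;0 0 0 0 0 0.035 0;0 0 0 0 0 0.035 0'; python3 -m handwheel '0 0 0 0 0 0.03 0;0 0 0 0 0 0.015 0;0 0 0 0.00475 0.0296 0 0;0 0 0 0.00475 0.0296 0 0;0 0 0 0.00475 0.0296 0 0'; python3 -m handwheel '0 0 0 0.00475 0.0296 0 0;0 0 0 0.00475 0.0296 0 0;0 0 0 0.00475 0.0296 0 0;0 0 0 0 0 0 0;0 0 0 0 0 0 0'
```

```text
time: 10.32
position: [0.5711, 0.0558, 0.1456]
ee_rot: [[0.987, -0.159, 0.001], [-0.159, -0.987, -0.0], [0.001, -0.0, -1.0]]
contact_force: [-0.0, 0.4, -0.4]
finger_gap: 0.082
time: 10.95
position: [0.5848, 0.1453, 0.1883]
ee_rot: [[0.987, -0.159, -0.001], [-0.159, -0.987, -0.0], [-0.001, 0.0, -1.0]]
contact_force: [-0.6, -0.1, -0.1]
finger_gap: 0.083
time: 11.58
position: [0.599, 0.2329, 0.188]
ee_rot: [[0.987, -0.159, -0.001], [-0.159, -0.987, -0.001], [-0.001, 0.001, -1.0]]
contact_force: [-0.4, 0.1, 0.1]
finger_gap: 0.087
```

Run:
```python
from h import *
for n in ["wrist","side","top"]:
    c=manip.calibration(n); p,d=manip.read_camera(n); W=cloud(n,d,c)
    cv2.imwrite(f"pics/{n}4.png",p[:,:,::-1]); np.savez(f"pics/{n}4",d=d,W=W)
s=manip.read_state(); print(np.round(s['position'],4))
```

```text
[0.5993 0.2324 0.1884]
```

View pics/wrist4.png

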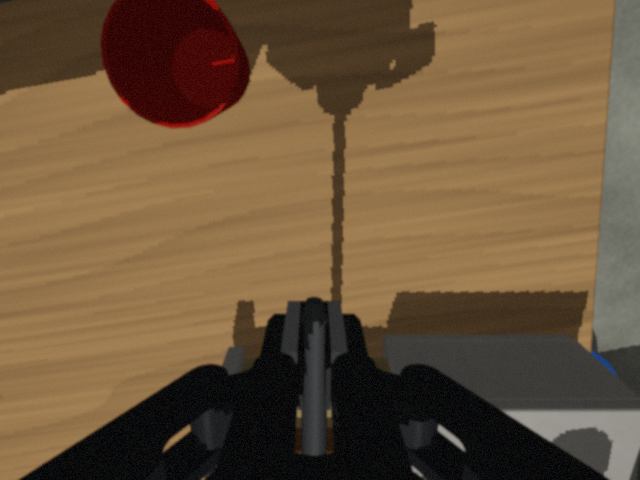

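View pics/side4.png

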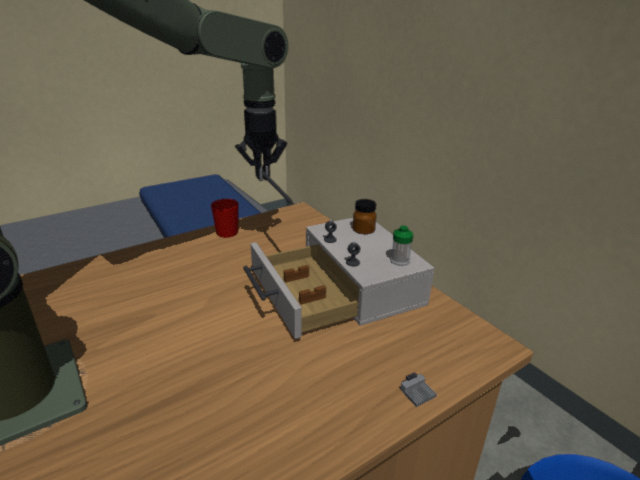

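View pics/top4.png

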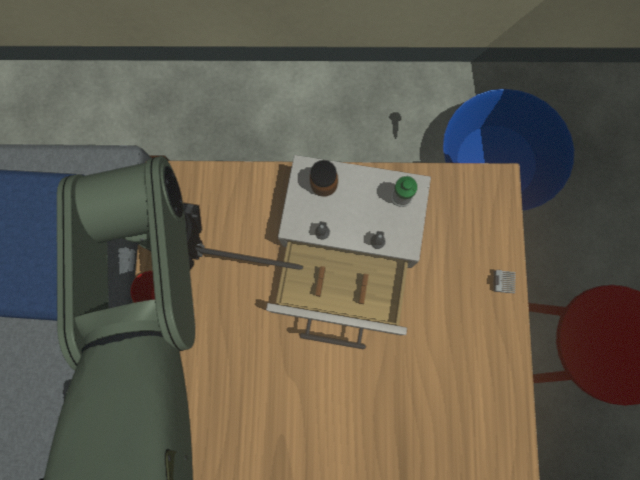

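The rod is held by its left end: in the top view it spans (200,248)-(300,267), and in the side view (265,178)-(295,205). I'll fit its axis relative to the eyes in both cameras.

```bash
cat >> h.py <<'E'
X=np.array([.987,-.159,0]);Y=np.array([.159,.987,0]);Z=np.array([0,0,1.])
M=np.stack([X,Y,Z],1)
def rodfit(W,tcp,zlo,zhi,y0,y1,lab=''):
    C=W@M; t=tcp@M
    m=(abs(C[...,0]-t[0])<0.02)&(C[...,2]>zlo)&(C[...,2]<zhi)&(C[...,1]>t[1]+y0)&(C[...,1]<t[1]+y1)
    q=C[m]
    print(lab,len(q),'tcp',t.round(4))
    if len(q)<10: return
    for a in np.arange(y0,y1,0.03):
        s=q[(q[:,1]>t[1]+a)&(q[:,1]<=t[1]+a+.03)]
        if len(s)>4: print('  dy',round(a+.015,3),len(s),'x',s[:,0].min().round(4),s[:,0].mean().round(4),s[:,0].max().round(4),'z',s[:,2].min().round(4),s[:,2].mean().round(4),s[:,2].max().round(4))
    print('  ymin',q[:,1].min().round(4),'ymax',q[:,1].max().round(4))
def eyes(W,lab=''):
    C=W@M
    for nm,yc in (('L',.1175),('R',.0075)):
        m=(abs(C[...,0]-.644)<.025)&(abs(C[...,1]-yc)<.02)&(C[...,2]>.125)&(C[...,2]<.16)
        q=C[m]
        if len(q)>9: print(lab,'eye',nm,len(q),'min',q.min(0).round(4),'mean',q.mean(0).round(4),'max',q.max(0).round(4))
E
python3 - <<'E'
from h import *
tcp=np.array([.5993,.2324,.1884])
for n in("top","side"):
    W=np.load(f"pics/{n}4.npz")['W']
    rodfit(W,tcp,.16,.25,-.2,-.02,n); eyes(W,n)
E
```

```text
top 545 tcp [0.5546 0.3247 0.1884]
  dy -0.185 68 x 0.5504 0.5552 0.5599 z 0.2026 0.2076 0.2129
  dy -0.155 96 x 0.5503 0.5551 0.5605 z 0.2032 0.2079 0.2126
  dy -0.125 95 x 0.5505 0.555 0.56 z 0.2042 0.2082 0.2123
  dy -0.095 97 x 0.5505 0.555 0.5601 z 0.2031 0.2083 0.213
  dy -0.065 95 x 0.5505 0.5551 0.5603 z 0.2033 0.2082 0.2131
  dy -0.035 94 x 0.5505 0.555 0.56 z 0.2035 0.2082 0.2132
  ymin 0.1319 ymax 0.3045
top eye L 103 min [0.6327 0.1085 0.1267] mean [0.6433 0.1152 0.1428] max [0.6576 0.1224 0.1526]
top eye R 107 min [ 0.6329 -0.0012  0.1274] mean [0.6434 0.0061 0.1428] max [0.6571 0.0127 0.1521]
side 155 tcp [0.5546 0.3247 0.1884]
  dy -0.185 30 x 0.5502 0.5531 0.5572 z 0.2046 0.2088 0.2121
  dy -0.155 30 x 0.5491 0.5521 0.5563 z 0.2042 0.2096 0.2132
  dy -0.125 29 x 0.5492 0.552 0.5562 z 0.2049 0.2093 0.2125
  dy -0.095 24 x 0.5494 0.5522 0.5556 z 0.2029 0.2094 0.212
  dy -0.065 22 x 0.5486 0.5521 0.5553 z 0.2071 0.21 0.2128
  dy -0.035 20 x 0.5502 0.5526 0.5562 z 0.2056 0.21 0.2137
  ymin 0.1323 ymax 0.302
side eye L 106 min [0.6317 0.1067 0.1252] mean [0.643  0.1129 0.1384] max [0.6557 0.1244 0.1519]
side eye R 131 min [ 0.6313 -0.0026  0.1253] mean [0.643  0.0032 0.1385] max [0.6576 0.0141 0.1529]
```

```bash
python3 -m handwheel '0 0 0 0.02 0.0005 0 0;0 0 0 0.035 0 0 0;0 0 0 0.0359 0 -0.02 0;0 0 0 0 0 -0.03 0;0 0 0 0 0 -0.0214 0'; python3 -m handwheel '0 0 0 0 0 0 0;0 0 0 0 0 0 0'
python3 - <<'E'
from h import *
s=manip.read_state(); tcp=np.array(s['position'])
print(tcp.round(4), np.round(s['ee_rot'],4).tolist())
for n in("top","side"):
    c=manip.calibration(n); p,d=manip.read_camera(n); W=cloud(n,d,c)
    cv2.imwrite(f"pics/{n}5.png",cv2.resize(p[150:330,180:480,::-1],None,fx=2.6,fy=2.6,interpolation=cv2.INTER_CUBIC)); np.savez(f"pics/{n}5",d=d,W=W)
    rodfit(W,tcp,.12,.16,-.2,-.02,n); eyes(W,n)
E
```

```text
time: 12.35
position: [0.6899, 0.2327, 0.1151]
ee_rot: [[0.987, -0.16, -0.002], [-0.16, -0.987, -0.001], [-0.002, 0.001, -1.0]]
contact_force: [-0.3, -0.3, -0.1]
finger_gap: 0.089
time: 12.6
position: [0.6908, 0.234, 0.1185]
ee_rot: [[0.987, -0.159, 0.002], [-0.159, -0.987, 0.0], [0.002, -0.001, -1.0]]
contact_force: [0.6, -0.0, 0.1]
finger_gap: 0.084
[0.6908 0.234  0.1185] [[0.9873, -0.159, 0.0017], [-0.159, -0.9873, 0.0004], [0.0016, -0.0006, -1.0]]
top 459 tcp [0.6446 0.3408 0.1185]
  dy -0.185 61 x 0.6408 0.6453 0.6506 z 0.1309 0.1373 0.1418
  dy -0.155 82 x 0.6408 0.6453 0.6511 z 0.1315 0.1374 0.1433
  dy -0.125 81 x 0.6407 0.6453 0.6507 z 0.1334 0.1381 0.1416
  dy -0.095 77 x 0.6406 0.6451 0.6507 z 0.1343 0.1383 0.1422
  dy -0.065 80 x 0.6407 0.6451 0.6506 z 0.1325 0.1383 0.1427
  dy -0.035 78 x 0.6401 0.645 0.6505 z 0.1337 0.1384 0.1427
  ymin 0.1482 ymax 0.3195
top eye L 104 min [0.6325 0.1086 0.1271] mean [0.6433 0.1152 0.1428] max [0.6569 0.1225 0.1518]
top eye R 107 min [ 0.6327 -0.0013  0.1256] mean [0.6434 0.0061 0.1427] max [0.6573 0.0126 0.1507]
side 155 tcp [0.6446 0.3408 0.1185]
  dy -0.185 26 x 0.6406 0.6437 0.6476 z 0.1353 0.1398 0.1425
  dy -0.155 27 x 0.6395 0.6432 0.6477 z 0.1341 0.1407 0.1446
  dy -0.125 29 x 0.6402 0.6429 0.6475 z 0.1349 0.14 0.143
  dy -0.095 27 x 0.6388 0.6434 0.6485 z 0.1358 0.1409 0.143
  dy -0.065 23 x 0.6398 0.6428 0.6466 z 0.1361 0.1404 0.1448
  dy -0.035 23 x 0.6391 0.6429 0.6475 z 0.1363 0.1409 0.1433
  ymin 0.1452 ymax 0.3202
side eye L 106 min [0.6311 0.1071 0.1259] mean [0.6432 0.113  0.1383] max [0.6561 0.1225 0.1517]
side eye R 130 min [ 0.6316 -0.0029  0.1257] mean [0.643  0.0033 0.1385] max [0.6572 0.0146 0.1529]
```

View pics/top5.png

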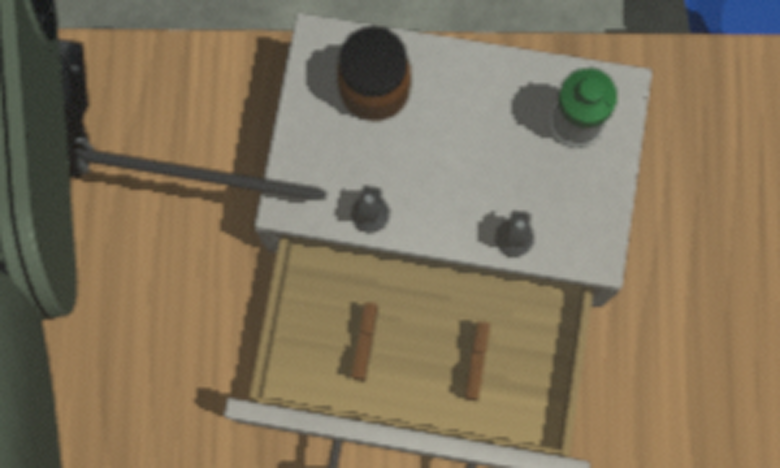

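View pics/side5.png

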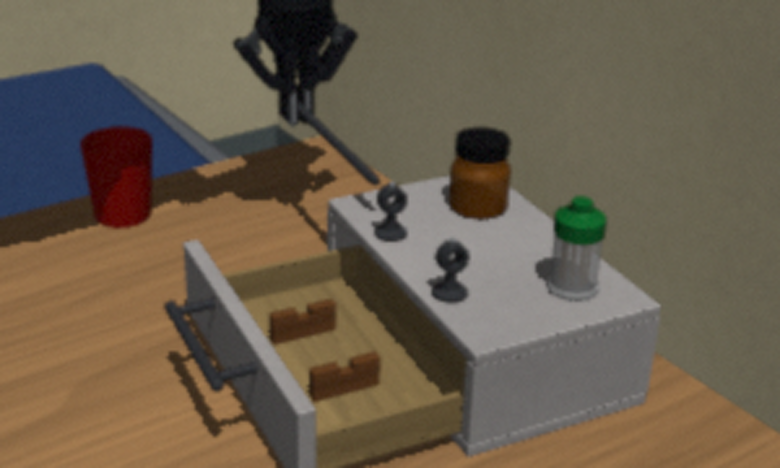

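Run:
```python
from h import *
for n,(u0,v0) in (("side",(180,150)),("top",(180,150))):
    c=manip.calibration(n); R=np.array(c['rotation']);t=np.array(c['position'])
    im=cv2.imread(f"pics/{n}5.png")
    def pr(q):
        w=M@np.asarray(q); p=R.T@(w-t); u=c['fx']*p[0]/p[2]+c['cx'];v=c['fy']*p[1]/p[2]+c['cy']
        return (u-u0+.5)*2.6-.5,(v-v0+.5)*2.6-.5
    a=np.linspace(0,2*np.pi,40)
    for yc in(.118,.008):
        for r in(.007,.013):
            pts=np.array([pr([.6447+r*np.cos(b),yc,.135+r*np.sin(b)]) for b in a])
            cv2.polylines(im,[np.int32(pts*16)],True,(0,255,255) if r<.01 else (0,255,0),1,cv2.LINE_AA,4)
    pts=np.array([pr([.645,.3,.1368]),pr([.6452,.148,.136])]);cv2.polylines(im,[np.int32(pts*16)],False,(0,0,255),1,cv2.LINE_AA,4)
    cv2.imwrite(f"pics/{n}5o.png",cv2.resize(im[60:330,250:620],None,fx=2.1,fy=2.1))
```

```text
(no output)
```

View pics/side5o.png

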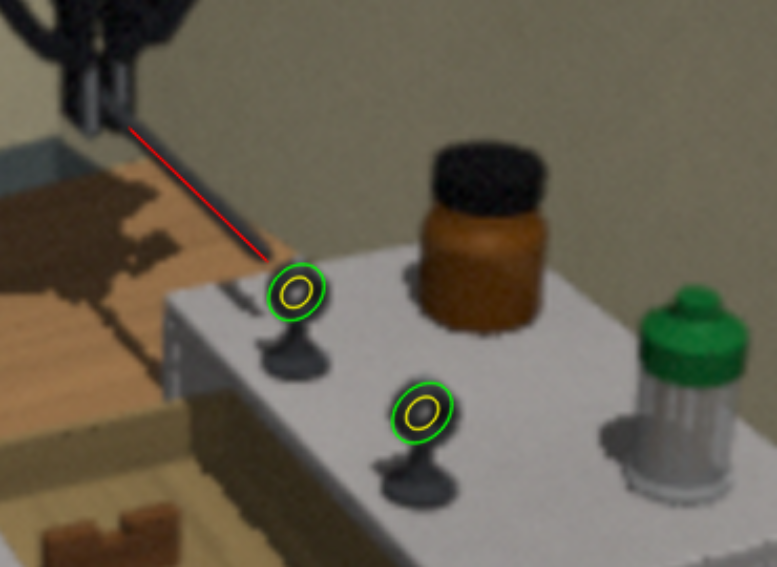

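View pics/top5o.png

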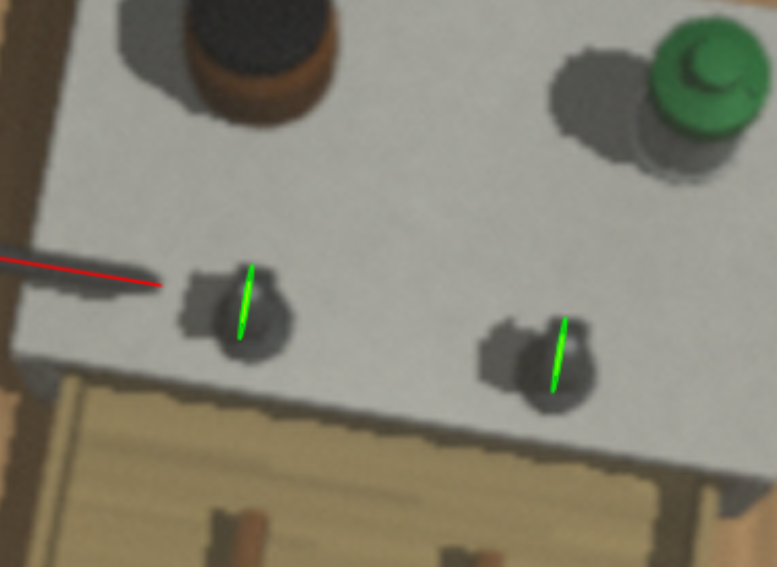

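```bash
cat > al.py <<'E'
from h import *
def proj(c,q):
    R=np.array(c['rotation']);t=np.array(c['position'])
    p=((M@np.atleast_2d(q).T).T-t)@R
    return np.stack([c['fx']*p[:,0]/p[:,2]+c['cx'],c['fy']*p[:,1]/p[:,2]+c['cy']],1)
def jac(c,q):
    e=1e-3; b=proj(c,q)[0]
    return b,np.stack([(proj(c,np.add(q,d))[0]-b)/e for d in ([e,0,0],[0,e,0],[0,0,e])],1)
def rodline(W,tcp,zlo=.122,zhi=.16,y0=-.17,y1=-.03):
    C=W@M;t=tcp@M
    m=(abs(C[...,0]-t[0])<.02)&(C[...,2]>zlo)&(C[...,2]<zhi)&(C[...,1]>t[1]+y0)&(C[...,1]<t[1]+y1)
    v,u=np.nonzero(m)
    P=np.stack([u,v],1).astype(np.float64)
    l=cv2.fitLine(P.astype(np.float32),cv2.DIST_L2,0,.001,.001).ravel().astype(float)
    return l,P
def ringfit(c,W,yc,x0=.6447,z0=.135):
    C=W@M
    m=(abs(C[...,0]-x0)<.03)&(abs(C[...,1]-yc)<.02)&(C[...,2]>.1245)&(C[...,2]<.1475)
    v,u=np.nonzero(m); 
    # model: visible-ring silhouette, sampled surface cut to the same z band
    a=np.linspace(0,2*np.pi,120);yy=np.linspace(-.007,.007,15)
    A,B=np.meshgrid(a,yy); q=np.stack([x0+.013*np.cos(A),yc+B,z0+.013*np.sin(A)],-1).reshape(-1,3)
    q=q[(q[:,2]>.1245)&(q[:,2]<.1475)]
    pm=proj(c,q); 
    h=cv2.convexHull((pm).astype(np.float32))
    S=8;u0,v0=u.min()-8,v.min()-8;w=int((u.max()-u0+8));hh=int(v.max()-v0+8)
    mk=np.zeros((hh,w),np.uint8);mk[v-v0,u-u0]=1
    mkb=cv2.resize(mk,None,fx=S,fy=S,interpolation=cv2.INTER_NEAREST)
    best=None
    for du in np.arange(-2.5,2.51,.125):
        for dv in np.arange(-2.5,2.51,.125):
            im=np.zeros_like(mkb);pp=((h-[u0,v0]+.5+[du,dv])*S-.5)
            cv2.fillConvexPoly(im,np.int32(np.round(pp)),1)
            s=(im&mkb).sum()/(im|mkb).sum()
            if best is None or s>best[0]:best=(s,du,dv)
    cen=proj(c,[x0,yc,z0])[0]
    return best,cen+best[1:]
def report(n,W,c,tcp,**k):
    l,P=rodline(W,tcp,**k); d=l[:2];nn=np.array([-d[1],d[0]])
    for nm,yc in(('L',.118),('R',.008)):
        b,cen=ringfit(c,W,yc)
        off=(l[2:]-cen)@nn   # rod minus eye, px, along normal
        _,J=jac(c,[.6447,yc,.135]); g=nn@J
        print(n,nm,'IoU %.2f shift %.2f %.2f'%b,'cen',cen.round(2),'rod-eye px %.2f'%off,'per mm: x %.3f z %.3f'%(g[0]/1e3,g[2]/1e3))
        yield off,g[0]/1e3,g[2]/1e3
def solve(W2,tcp,**k):
    rows={0:[],1:[]}
    for n in W2:
        for i,r in enumerate(report(n,W2[n],manip.calibration(n),tcp,**k)): rows[i].append(r)
    for i in(0,1):
        A=np.array(rows[i]); print('LR'[i],'rod-eye mm x,z',np.linalg.solve(A[:,1:],A[:,0]).round(2))
E
python3 - <<'E'
from al import *
solve({n:np.load(f"pics/{n}5.npz")['W'] for n in("top","side")},np.array([.6908,.234,.1185]))
E
```

```text
top L IoU 0.77 shift 1.38 -0.12 cen [322.11 227.77] rod-eye px -0.51 per mm: x -0.514 z -0.113
top R IoU 0.79 shift 1.25 -0.12 cen [379.35 237.46] rod-eye px -0.63 per mm: x -0.518 z -0.113
side L IoU 0.77 shift 0.75 0.25 cen [330.72 226.42] rod-eye px -0.82 per mm: x -0.326 z -0.289
side R IoU 0.75 shift 0.62 0.12 cen [353.64 248.38] rod-eye px -0.90 per mm: x -0.356 z -0.315
L rod-eye mm x,z [0.5  2.28]
R rod-eye mm x,z [0.78 1.97]
```

```bash
python3 -m handwheel '0 0 0 -0.0005 0 -0.002 0;0 0 0 0 0 0 0;0 0 0 0 0 0 0'
python3 - <<'E'
from al import *
s=manip.read_state(); tcp=np.array(s['position']); print(tcp.round(4),(tcp@M).round(4))
D={}
for n in("top","side"):
    c=manip.calibration(n); p,d=manip.read_camera(n); D[n]=cloud(n,d,c)
solve(D,tcp)
E
```

```text
time: 13.08
position: [0.6899, 0.234, 0.1154]
ee_rot: [[0.987, -0.159, 0.0], [-0.159, -0.987, 0.0], [0.0, -0.0, -1.0]]
contact_force: [0.1, 0.0, -0.7]
finger_gap: 0.084
[0.6899 0.234  0.1154] [0.6437 0.3406 0.1154]
top L IoU 0.77 shift 1.38 -0.12 cen [322.11 227.77] rod-eye px 0.22 per mm: x -0.514 z -0.113
top R IoU 0.80 shift 1.25 -0.12 cen [379.35 237.46] rod-eye px 0.04 per mm: x -0.518 z -0.113
side L IoU 0.76 shift 0.75 0.25 cen [330.72 226.42] rod-eye px 0.85 per mm: x -0.328 z -0.287
side R IoU 0.78 shift 0.62 0.25 cen [353.64 248.51] rod-eye px 0.92 per mm: x -0.358 z -0.313
L rod-eye mm x,z [ 0.31 -3.31]
R rod-eye mm x,z [ 0.77 -3.83]
```

```bash
python3 -m handwheel '0 0 0 -0.0002 0 0.0012 0;0 0 0 0 0 0 0;0 0 0 -0.0016 -0.0099 0 0;0 0 0 -0.0016 -0.0099 0 0;0 0 0 0 0 0 0'; python3 -m handwheel '0 0 0 -0.0008 -0.0049 0 0;0 0 0 0 0 0 0'
python3 - <<'E'
from al import *
s=manip.read_state(); tcp=np.array(s['position']); print(tcp.round(4),(tcp@M).round(4))
D={}
for n in("top","side"):
    c=manip.calibration(n); p,d=manip.read_camera(n); D[n]=cloud(n,d,c)
    np.save(f"pics/{n}6p.npy",p)
    cv2.imwrite(f"pics/{n}6.png",cv2.resize((p[180:300,240:420] if n=="top" else p[160:280,260:440])[:,:,::-1],None,fx=4.4,fy=4.4,interpolation=cv2.INTER_CUBIC))
solve(D,tcp)
E
```

```text
time: 13.8
position: [0.6864, 0.2127, 0.1163]
ee_rot: [[0.987, -0.161, -0.0], [-0.161, -0.987, -0.0], [-0.0, 0.0, -1.0]]
contact_force: [-0.7, 1.5, 0.1]
finger_gap: 0.089
time: 14.05
position: [0.6857, 0.2089, 0.1164]
ee_rot: [[0.987, -0.159, -0.0], [-0.159, -0.987, -0.0], [-0.0, 0.0, -1.0]]
contact_force: [0.8, 0.1, -0.7]
finger_gap: 0.085
[0.6857 0.2089 0.1164] [0.6435 0.3152 0.1164]
top L IoU 0.58 shift 1.25 -0.12 cen [321.98 227.77] rod-eye px 0.24 per mm: x -0.514 z -0.113
top R IoU 0.81 shift 1.25 -0.12 cen [379.35 237.46] rod-eye px 0.11 per mm: x -0.518 z -0.113
side L IoU 0.80 shift 0.38 0.00 cen [330.35 226.17] rod-eye px 0.29 per mm: x -0.327 z -0.287
side R IoU 0.75 shift 0.62 0.12 cen [353.64 248.38] rod-eye px 0.44 per mm: x -0.357 z -0.314
L rod-eye mm x,z [-0.33 -0.63]
R rod-eye mm x,z [ 0.11 -1.52]
```

View pics/side6.png

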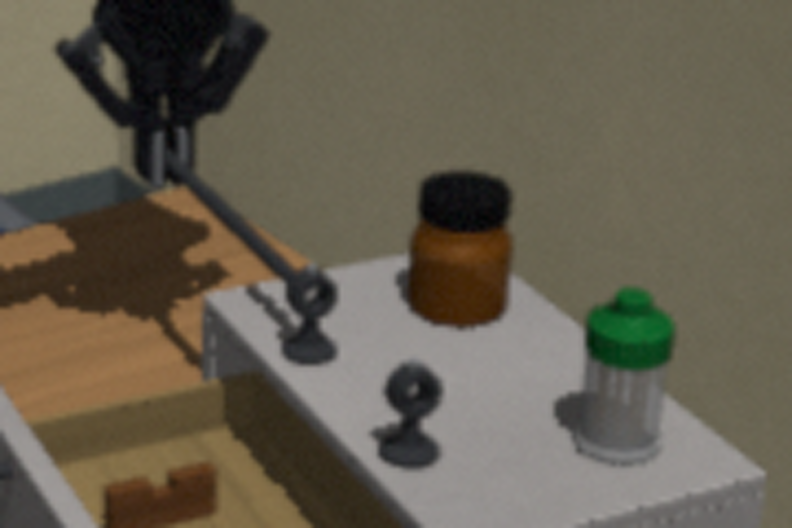

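View pics/top6.png

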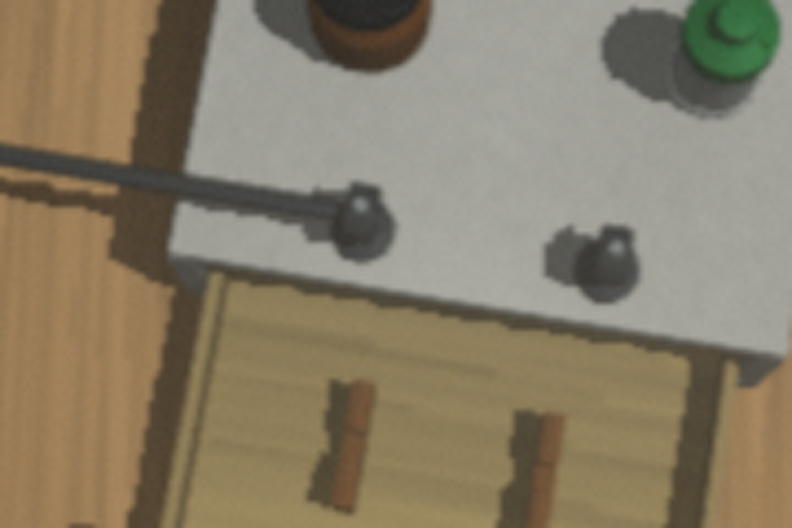

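```bash
python3 -m handwheel '0 0 0 -0.0006 -0.0039 0.0004 0;0 0 0 -0.0008 -0.0049 0 0;0 0 0 0 0 0 0'; python3 -m handwheel '0 0 0 -0.0008 -0.0049 0 0;0 0 0 -0.0008 -0.0049 0 0;0 0 0 -0.0008 -0.0049 0 0;0 0 0 0 0 0 0'
```

```text
time: 14.52
position: [0.6843, 0.1999, 0.1168]
ee_rot: [[0.987, -0.16, -0.0], [-0.16, -0.987, -0.0], [-0.0, 0.0, -1.0]]
contact_force: [0.1, 0.1, -0.6]
finger_gap: 0.089
time: 15.02
position: [0.6818, 0.1851, 0.1168]
ee_rot: [[0.987, -0.16, -0.0], [-0.16, -0.987, -0.0], [-0.0, 0.0, -1.0]]
contact_force: [0.4, 1.6, -0.0]
finger_gap: 0.087
```

Run:
```python
from al import *
s=manip.read_state(); tcp=np.array(s['position']); print(tcp.round(4),(tcp@M).round(4),np.round(s['contact_force'],2),np.round(s['wrist_torque'],3))
for n in("top","side"):
    p,d=manip.read_camera(n)
    cv2.imwrite(f"pics/{n}7.png",cv2.resize((p[180:300,240:420] if n=="top" else p[160:280,260:440])[:,:,::-1],None,fx=4.4,fy=4.4,interpolation=cv2.INTER_CUBIC))
```

```text
[0.6818 0.1851 0.1168] [0.6435 0.2911 0.1168] [ 0.4   1.62 -0.04] [ 0.079  0.057 -0.004]
```

View pics/side7.png

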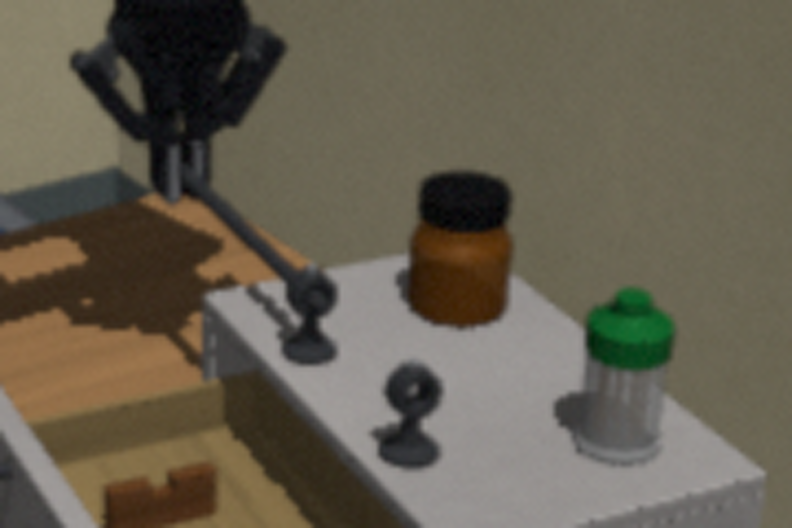

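View pics/top7.png

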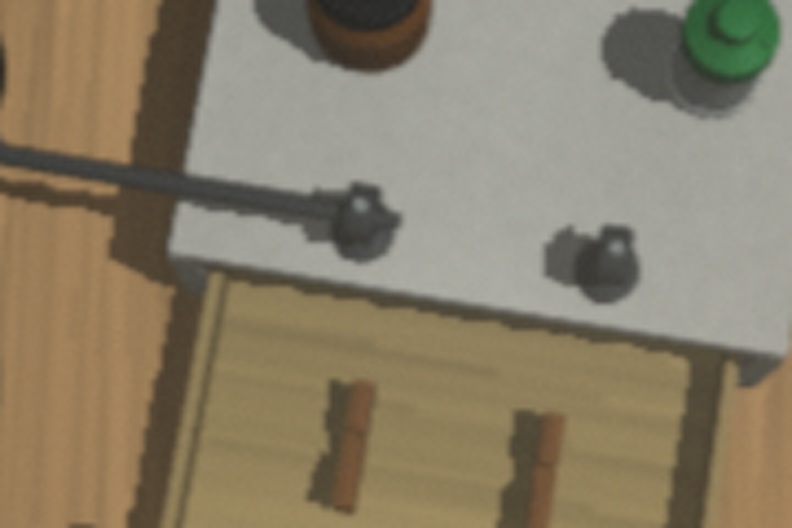

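The rod's tip has come through the left eye (top (397,217)) with no significant force. I'll go on to the second eye.

```bash
python3 -m handwheel '0 0 0 -0.0011 -0.0069 0 0;0 0 0 -0.0011 -0.0069 0 0;0 0 0 -0.0011 -0.0069 0 0;0 0 0 -0.0011 -0.0069 0 0;0 0 0 0 0 0 0'; python3 -m handwheel '0 0 0 -0.0011 -0.0069 0 0;0 0 0 -0.0011 -0.0069 0 0;0 0 0 -0.0011 -0.0069 0 0;0 0 0 -0.0011 -0.0069 0 0;0 0 0 0 0 0 0';python3 -m handwheel '0 0 0 -0.0011 -0.0069 0 0;0 0 0 0 0 0 0'
python3 - <<'E'
from al import *
s=manip.read_state(); tcp=np.array(s['position']); print(tcp.round(4),(tcp@M).round(4),np.round(s['contact_force'],2),np.round(s['wrist_torque'],3))
for n in("top","side"):
    p,d=manip.read_camera(n)
    cv2.imwrite(f"pics/{n}8.png",cv2.resize((p[180:300,260:440] if n=="top" else p[190:310,280:460])[:,:,::-1],None,fx=4.4,fy=4.4,interpolation=cv2.INTER_CUBIC))
E
```

```text
time: 15.75
position: [0.6774, 0.1573, 0.1168]
ee_rot: [[0.987, -0.16, -0.0], [-0.16, -0.987, -0.0], [-0.0, 0.0, -1.0]]
contact_force: [-0.0, 0.0, -0.8]
finger_gap: 0.082
time: 16.38
position: [0.673, 0.1298, 0.1168]
ee_rot: [[0.987, -0.16, -0.0], [-0.16, -0.987, -0.0], [-0.0, 0.0, -1.0]]
contact_force: [-0.5, -0.1, -0.4]
finger_gap: 0.083
time: 16.62
position: [0.6719, 0.1231, 0.1168]
ee_rot: [[0.987, -0.16, -0.0], [-0.16, -0.987, -0.0], [-0.0, 0.0, -1.0]]
contact_force: [-0.2, -0.1, 0.0]
finger_gap: 0.089
[0.6719 0.1231 0.1168] [0.6436 0.2284 0.1168] [-0.25 -0.11  0.04] [ 0.071 -0.047  0.006]
```

View pics/side8.png

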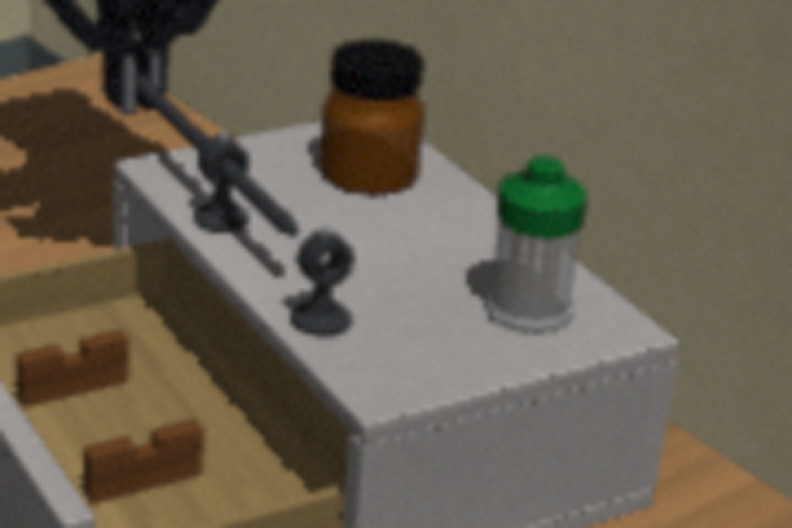

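View pics/top8.png

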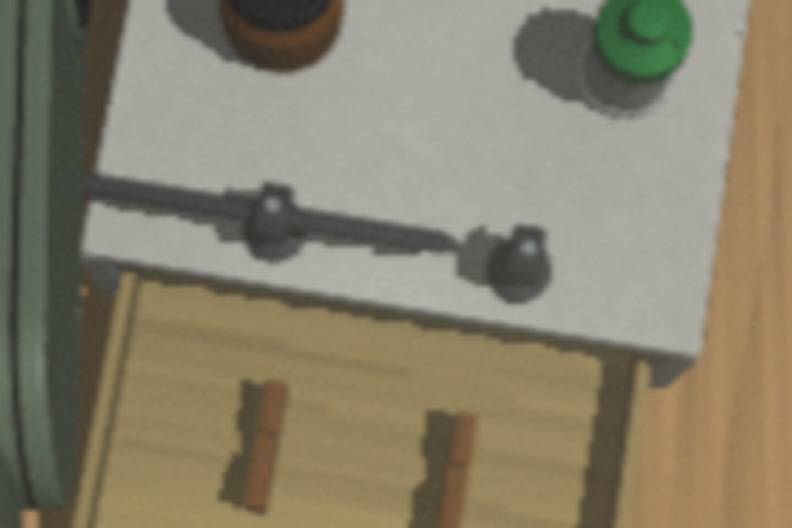

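```bash
python3 -m handwheel '0 0 0 -0.0011 -0.0069 0 0;0 0 0 -0.0011 -0.0069 0 0;0 0 0 -0.0006 -0.0039 0 0;0 0 0 0 0 0 0'; python3 -m handwheel '0 0 0 -0.0006 -0.0039 0 0;0 0 0 -0.0006 -0.0039 0 0;0 0 0 0 0 0 0'; python3 -m handwheel '0 0 0 -0.0006 -0.0039 0 0;0 0 0 -0.0006 -0.0039 0 0;0 0 0 -0.0006 -0.0039 0 0;0 0 0 -0.0006 -0.0039 0 0;0 0 0 0 0 0 0'
python3 - <<'E'
from al import *
s=manip.read_state(); tcp=np.array(s['position']); print(tcp.round(4),(tcp@M).round(4),np.round(s['contact_force'],2),np.round(s['wrist_torque'],3))
for n in("top","side"):
    p,d=manip.read_camera(n)
    cv2.imwrite(f"pics/{n}9.png",cv2.resize((p[180:300,260:440] if n=="top" else p[190:310,280:460])[:,:,::-1],None,fx=4.4,fy=4.4,interpolation=cv2.INTER_CUBIC))
E
```

```text
time: 17.23
position: [0.6691, 0.1054, 0.1168]
ee_rot: [[0.987, -0.16, -0.0], [-0.16, -0.987, 0.0], [-0.0, -0.0, -1.0]]
contact_force: [-0.9, -0.0, -0.8]
finger_gap: 0.084
time: 17.6
position: [0.668, 0.0978, 0.1168]
ee_rot: [[0.987, -0.159, 0.0], [-0.159, -0.987, -0.0], [0.0, 0.0, -1.0]]
contact_force: [0.3, 0.5, -0.1]
finger_gap: 0.086
time: 18.23
position: [0.6655, 0.0821, 0.1168]
ee_rot: [[0.987, -0.16, -0.0], [-0.16, -0.987, -0.0], [-0.0, 0.0, -1.0]]
contact_force: [0.0, 0.4, -0.4]
finger_gap: 0.085
[0.6655 0.0821 0.1168] [0.6438 0.1869 0.1168] [ 0.04  0.43 -0.39] [0.014 0.021 0.043]
```

View pics/side9.png

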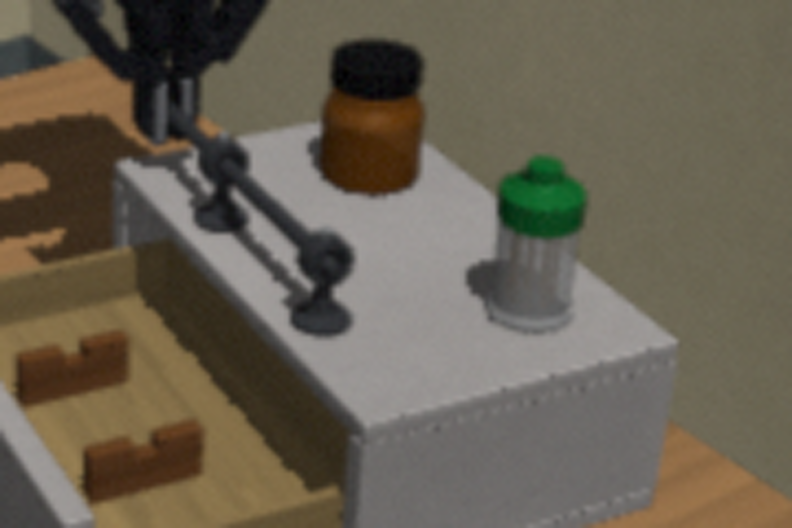

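View pics/top9.png

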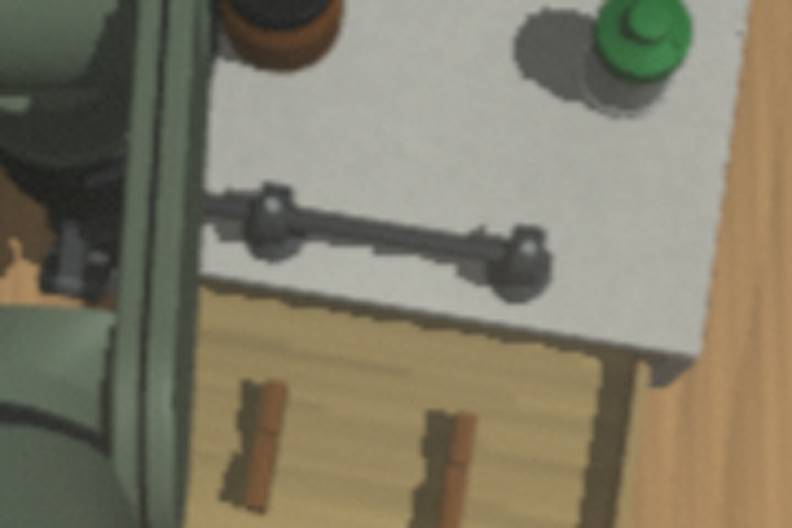

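```bash
python3 -m handwheel '0 0 0 -0.0008 -0.0049 0 0;0 0 0 -0.0008 -0.0049 0 0;0 0 0 -0.0008 -0.0049 0 0;0 0 0 0 0 0 0'; python3 -m handwheel '0 0 0 -0.0008 -0.0049 0 0;0 0 0 -0.0008 -0.0049 0 0;0 0 0 -0.0008 -0.0049 0 0;0 0 0 -0.0004 -0.0025 0 0;0 0 0 0 0 0 0'
python3 - <<'E'
from al import *
s=manip.read_state(); tcp=np.array(s['position']); print(tcp.round(4),(tcp@M).round(4),np.round(s['contact_force'],2),np.round(s['wrist_torque'],3))
for n in("top","side","wrist"):
    c=manip.calibration(n);p,d=manip.read_camera(n);W=cloud(n,d,c)
    np.savez(f"pics/{n}10",W=W)
    q=(p[180:300,260:440] if n=="top" else p[190:310,280:460]) if n!="wrist" else p
    f=4.4 if n!="wrist" else 1
    cv2.imwrite(f"pics/{n}10.png",cv2.resize(q[:,:,::-1],None,fx=f,fy=f,interpolation=cv2.INTER_CUBIC))
    C=W@M
    m=(abs(C[...,0]-.644)<.02)&(C[...,2]>.122)&(C[...,2]<.16)&(abs(C[...,1]-.06)<.13)
    q=C[m]; print(n,len(q),q[:,1].min().round(4),q[:,1].max().round(4))
    hst,e=np.histogram(q[:,1],bins=np.arange(-.07,.2,.006)); print(dict(zip(e.round(3).tolist(),hst.tolist())))
E
```

```text
time: 18.82
position: [0.6631, 0.0673, 0.1168]
ee_rot: [[0.987, -0.16, -0.0], [-0.16, -0.987, -0.0], [-0.0, 0.0, -1.0]]
contact_force: [0.5, 0.4, 0.0]
finger_gap: 0.082
time: 19.45
position: [0.6603, 0.0504, 0.1168]
ee_rot: [[0.987, -0.159, -0.0], [-0.159, -0.987, 0.0], [-0.0, -0.0, -1.0]]
contact_force: [-0.2, 0.1, -0.3]
finger_gap: 0.083
[0.6603 0.0504 0.1168] [0.6437 0.1547 0.1168] [-0.2   0.05 -0.29] [ 0.062 -0.061  0.001]
top 461 -0.0381 0.1466
{-0.07: 0, -0.064: 0, -0.058: 0, -0.052: 0, -0.046: 0, -0.04: 9, -0.034: 16, -0.028: 16, -0.022: 17, -0.016: 16, -0.01: 16, -0.004: 28, 0.002: 46, 0.008: 41, 0.014: 17, 0.02: 16, 0.026: 17, 0.032: 16, 0.038: 16, 0.044: 16, 0.05: 16, 0.056: 17, 0.062: 16, 0.068: 16, 0.074: 16, 0.08: 16, 0.086: 18, 0.092: 15, 0.098: 16, 0.104: 1, 0.11: 0, 0.116: 0, 0.122: 0, 0.128: 0, 0.134: 4, 0.14: 4, 0.146: 3, 0.152: 0, 0.158: 0, 0.164: 0, 0.17: 0, 0.176: 0, 0.182: 0, 0.188: 0}
side 556 -0.038 0.1629
{-0.07: 0, -0.064: 0, -0.058: 0, -0.052: 0, -0.046: 0, -0.04: 10, -0.034: 11, -0.028: 11, -0.022: 9, -0.016: 11, -0.01: 10, -0.004: 65, 0.002: 31, 0.008: 17, 0.014: 0, 0.02: 4, 0.026: 7, 0.032: 8, 0.038: 8, 0.044: 9, 0.05: 6, 0.056: 8, 0.062: 5, 0.068: 10, 0.074: 7, 0.08: 7, 0.086: 5, 0.092: 10, 0.098: 5, 0.104: 26, 0.11: 53, 0.116: 17, 0.122: 1, 0.128: 1, 0.134: 8, 0.14: 80, 0.146: 62, 0.152: 29, 0.158: 5, 0.164: 0, 0.17: 0, 0.176: 0, 0.182: 0, 0.188: 0}
wrist 8641 0.1153 0.1754
{-0.07: 0, -0.064: 0, -0.058: 0, -0.052: 0, -0.046: 0, -0.04: 0, -0.034: 0, -0.028: 0, -0.022: 0, -0.016: 0, -0.01: 0, -0.004: 0, 0.002: 0, 0.008: 0, 0.014: 0, 0.02: 0, 0.026: 0, 0.032: 0, 0.038: 0, 0.044: 0, 0.05: 0, 0.056: 0, 0.062: 0, 0.068: 0, 0.074: 0, 0.08: 0, 0.086: 0, 0.092: 0, 0.098: 0, 0.104: 0, 0.11: 5, 0.116: 327, 0.122: 1098, 0.128: 298, 0.134: 291, 0.14: 310, 0.146: 500, 0.152: 515, 0.158: 2065, 0.164: 2829, 0.17: 403, 0.176: 0, 0.182: 0, 0.188: 0}
```

View pics/side10.png

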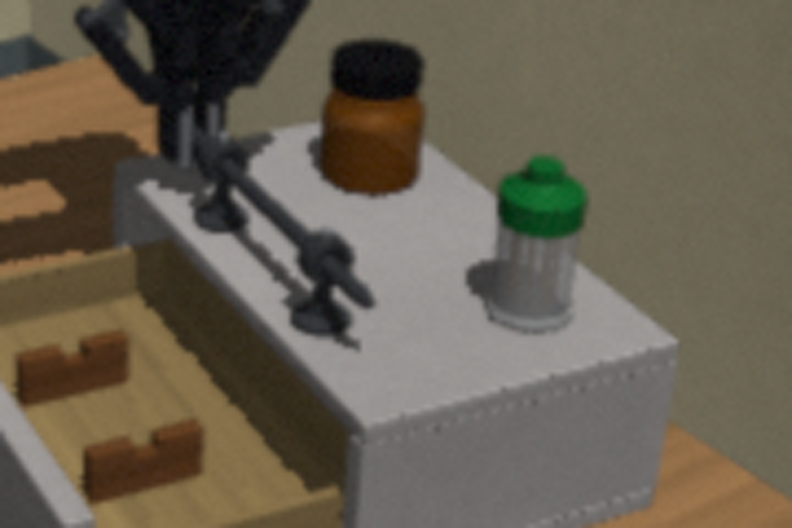

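View pics/top10.png

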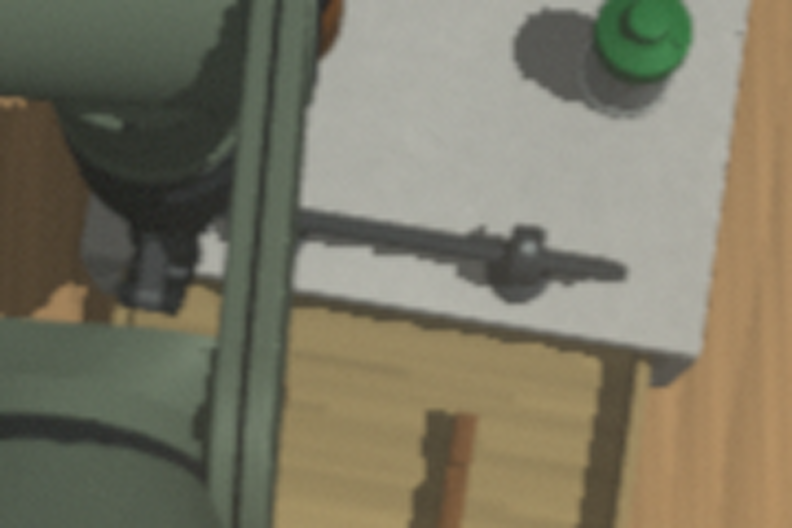

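View pics/wrist10.png

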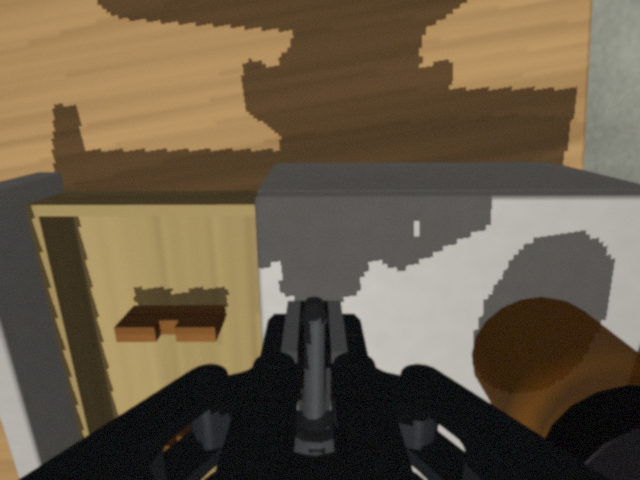

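```bash
python3 -m handwheel '0 0 0 -0.0005 -0.0031 0 0;0 0 0 -0.0005 -0.003 0 0;0 0 0 0 0 0 0;0 0 0 0 0 0 0'
python3 - <<'E'
from al import *
s=manip.read_state(); tcp=np.array(s['position']); print(tcp.round(4),(tcp@M).round(4),np.round(s['contact_force'],2),np.round(s['wrist_torque'],3),np.abs(s['qvel']).max(),s['finger_gap'])
for n in("top","side","wrist"):
    c=manip.calibration(n);p,d=manip.read_camera(n);W=cloud(n,d,c)
    np.savez(f"pics/{n}11",W=W)
    cv2.imwrite(f"pics/{n}11.png",p[:,:,::-1])
    C=W@M
    m=(abs(C[...,0]-.644)<.02)&(C[...,2]>.122)&(C[...,2]<.16)&(abs(C[...,1]-.06)<.13)
    q=C[m]; print(n,len(q),q[:,1].min().round(4),q[:,1].max().round(4)); eyes(W,n)
    for th in ("jar","dispenser","cup","guard"):
        if n=="wrist": continue
        for o in manip.outline_of(th,n)[:1]: print(th,round(o['confidence'],2),o['bbox'])
W=np.load("pics/top11.npz")['W'];C=W@M
m=(C[...,0]<.56)&(C[...,0]>.38)&(C[...,2]>.08)&(C[...,2]<.095)&(C[...,1]>-.08)&(C[...,1]<.05)
print('front top chest x',C[m][:,0].min(),C[m][:,0].max())
E
```

```text
time: 20.1
position: [0.6594, 0.0445, 0.1168]
ee_rot: [[0.987, -0.159, 0.0], [-0.159, -0.987, 0.0], [-0.0, -0.0, -1.0]]
contact_force: [0.3, 0.3, 0.5]
finger_gap: 0.086
[0.6594 0.0445 0.1168] [0.6437 0.1488 0.1168] [0.3  0.28 0.49] [ 0.08  -0.025  0.005] 0.0032106948212072073 0.08638716124273613
top 453 -0.0434 0.1412
top eye R 173 min [ 0.6328 -0.0121  0.1269] mean [0.6437 0.0071 0.1406] max [0.6574 0.0273 0.1511]
jar 0.68 [137.6, 269.1, 177.5, 306.1]
dispenser 0.62 [391.6, 177.7, 417.4, 207.5]
cup 0.59 [131.0, 268.8, 178.9, 308.9]
guard 0.79 [493.8, 270.3, 514.2, 290.6]
side 561 -0.0445 0.1583
side eye L 141 min [0.6276 0.0988 0.1253] mean [0.6413 0.1183 0.141 ] max [0.6569 0.1374 0.1591]
side eye R 129 min [ 0.6323 -0.0118  0.1259] mean [0.6414 0.0024 0.1403] max [0.6574 0.0272 0.1521]
jar 0.79 [351.7, 199.7, 379.3, 234.2]
dispenser 0.68 [388.2, 222.3, 416.4, 266.7]
cup 0.67 [209.9, 197.2, 237.9, 239.5]
guard 0.94 [402.0, 372.8, 437.3, 405.4]
wrist 8650 0.1118 0.1691
wrist eye L 2186 min [0.6367 0.1118 0.1303] mean [0.6439 0.1242 0.1443] max [0.651  0.1375 0.1526]
front top chest x 0.4768863242519899 0.49212897720317245
```

View pics/side11.png

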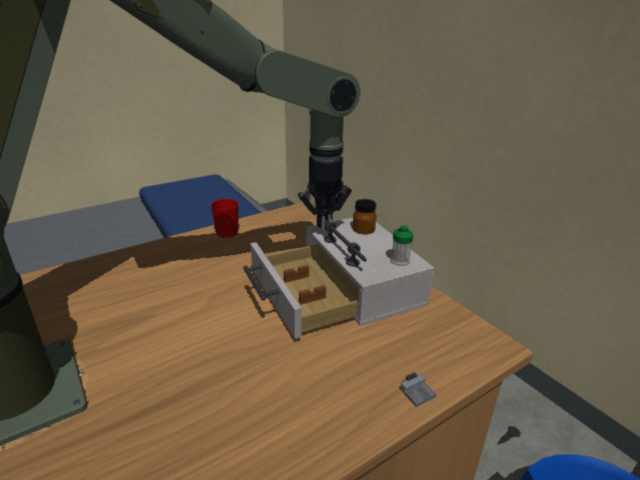

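View pics/top11.png

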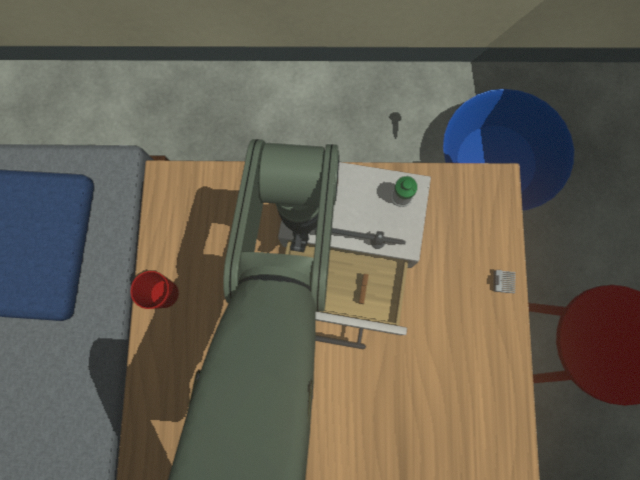

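Run:
```python
from h import *
for k in ("2","4","11"):
    C=np.load(f"pics/top{k}.npz")['W']@M
    m=(C[...,0]<.56)&(C[...,0]>.38)&(C[...,2]>.08)&(C[...,2]<.095)&(C[...,1]>-.08)&(C[...,1]<.0)
    print(k,C[m][:,0].min(),C[m][:,0].mean(),C[m][:,0].max())
C=cloud("top",np.load("pics/top0.npy"))@M
m=(C[...,0]<.62)&(C[...,0]>.58)&(C[...,2]>.08)&(C[...,2]<.095)&(C[...,1]>-.08)&(C[...,1]<.0)
print(0,C[m][:,0].min(),C[m][:,0].mean(),C[m][:,0].max())
```

```text
2 0.47691085452141074 0.4843191321950459 0.4921862113164923
4 0.47690901513419315 0.4843425275435595 0.4919421167232628
11 0.476955378512002 0.48436709654251475 0.49212897720317245
0 0.6054958912088328 0.6125085144377934 0.6199814481441209
```

Run:
```python
from h import *
for f,x0 in (("w1",.569),("wrist2",.439)):
    C=np.load(f"pics/{f}.npz")['W']@M
    m=(abs(C[...,0]-x0)<.015)&(C[...,2]>.068)&(C[...,2]<.082)&(C[...,1]>.075)&(C[...,1]<.11)
    q=C[m]; print(f,len(q),np.percentile(q[:,0],[1,50,99]).round(4),'z',np.percentile(q[:,2],99))
    x1=x0+.035
    m=(abs(C[...,0]-x1)<.025)&(C[...,2]>.085)&(C[...,2]<.091)&(C[...,1]>.075)&(C[...,1]<.17)
    q=C[m]; print(' front',len(q),np.percentile(q[:,0],[1,50,99]).round(4))
```

```text
w1 587 [0.5642 0.5688 0.5748] z 0.07905188929097265
 front 2633 [0.6045 0.6115 0.6198]
wrist2 599 [0.4357 0.4414 0.4464] z 0.078960109473957
 front 2647 [0.476  0.4833 0.4907]
```

Run:
```python
from h import *
A=cloud("side",np.load("pics/side0.npy"))@M
r={}
for f,C,x0 in (("shut",A,.604),("open4",np.load("pics/side4.npz")['W']@M,.474),("open11",np.load("pics/side11.npz")['W']@M,.474)):
    m=(abs(C[...,0]-x0)<.01)&(C[...,2]>.03)&(C[...,2]<.082)&(C[...,1]>-.06)&(C[...,1]<.18)
    q=C[m]; print(f,len(q),np.percentile(q[:,0],[10,50,90]).round(4),q[:,0].mean().round(4))
```

```text
shut 893 [0.604 0.605 0.606] 0.6049
open4 690 [0.4755 0.4763 0.4769] 0.476
open11 692 [0.4755 0.4763 0.4769] 0.476
```

```bash
python3 -m handwheel '0 0 0 0 0 0 0;0 0 0 0 0 0 0;0 0 0 0 0 0 0'; python3 -c "
from bench import manip
print(manip.read_state()['qvel']); print(manip.sign_off())"
```

```text
time: 21.02
position: [0.6594, 0.0445, 0.1168]
ee_rot: [[0.987, -0.159, 0.0], [-0.159, -0.987, 0.0], [0.0, -0.0, -1.0]]
contact_force: [-0.0, 0.1, -0.3]
finger_gap: 0.085
[ 3.67327619e-04  4.86338269e-04  3.53331166e-04 -2.86389836e-03
  4.25168539e-04  7.84300894e-05]
the job is handed in; nothing more can be done
None
```

The rod is through both eyes and still held in the gripper, with the drawer out, and I handed the job in at 21 s. I pulled the drawer to its stop, gripped the rod by its left end, and threaded it through the left eye and then the right. Measured forces while threading stayed under 2 N.

**Last checks:**
- **Rod position:** its right end was at −43 to −45 mm along the rail, against a target of −44 mm. Its left end was within about 1 mm of its target.
- **At rest:** the arm was still, with about 0.3 N at the wrist.
- **Other things:** the cup, guard and dispenser showed in the same places as at the start. The jar was in place in the side view, but in the top view the arm hid it and the network mistook the cup for it.

**Disagreements:**
- **Drawer travel:** the arm measured 130 mm of travel and felt the stop at 16 N, but the cameras put the drawer at about 128.7 mm afterwards. It may have sprung back about 1 mm when I let go of the handle.
- **Rod height:** before threading, the camera estimates of rod height against the eyes differed by a few mm. I used a value between them that also matched the arm's own reading, and the rod went through freely.

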